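# Seat the sharpening stone in its holder

## Robot

A 7-joint arm with a two-finger parallel gripper is mounted at the origin on a cart in front of the work surface, level with it; the furniture and walls round the work are solid. World frame = base frame: x ahead of the robot, y to its left, z up, the work surface at z = 0. Lengths are in m, angles in rad, forces in N, time in s.
With the tool pointing down it reaches from about 0.4 to 0.85 m from the base axis. Payload 10.4 kg.
Tool frame: the origin (TCP) lies between the finger pads; the fingertips stand ahead of it and the grasp point (between the pads) lies 3 mm ahead of it (r.tips_ahead is the z of the fingertips in the tool frame, in m); z points along the fingers, y is the line along which they close (so a half turn about z gives the same grasp; the last joint's range is limited). The gripper opens to 87 mm and grips with 3 to 60 N. Pads are 19 mm wide; open, the fingers measure 117 mm over their backs; the gripper's body (75 mm by 190 mm) begins 51 mm behind the grasp point.
Start: joints at [1.186, 0.332, -0.065, 1.46, 0.022, 1.35, -0.088], TCP at [0.221, -0.585, 0.245] pointing down, gripper open.
Joint ranges: [-2.6, 2.6], [-0.5, 2.12], [-1.47, 1.34], [0.16, 2.42], [-1.27, 4.41], [0.06, 2.06], [-2.6, 2.6]. Speed limits (rad/s): [2.22, 2.22, 2.79, 2.79, 3.14, 3.14, 3.14].

## Interface

Orientations are given as a unit quaternion [x, y, z, w].
In Python, from bench import telemetry, camera, get_calibration, r gives the robot as it stands.
- The arm moves only by the tool drive_tool, never from a script. Its argument "series" is one flat list of numbers, 7 for each row, row after row: the turn, a rotation vector about the tool's x, y, z in units of 5 degrees (1.0 is 5 degrees), then the shift along the tool's x, y, z in units of 40 mm (1.0 is 40 mm), then the opening, from -1 (shut) to 1 (fully open). A call has 1 to 10 rows; each row is the pose to reach, as a shift and turn from the pose commanded when the call began, along the tool's axes at that moment; what a row does not reach only later rows make up. A row lasts 1/12 s, in which the tool goes at most 41.7 mm and 7.16 degrees, less where a joint would pass 70% of its speed; a pose out of reach is approached as far as the arm can. A call with a gripper value outside its range is refused whole. The fingers move at their own pace and stop on an object; "grip_force" is the grip in N (left out, the last holds). Time passes only in rows, so rows that repeat a pose let the fingers close. It gives the time, the measured TCP pose, the force, the opening and the grip force at its end, in the units of the state.
- telemetry.read_state(): the state, without advancing time (a new reading comes with each control period).
- camera(name): name is "scene" or "top" or "wrist"; returns the picture (420x560x3 uint8, red, green, blue); there is no depth.
- get_calibration(name): a dict with "fovy" (degrees; the focal length in pixels is half the picture's height over the tangent of half this angle, whatever the lens; pixels are square), "cx", "cy" (the principal point, pixels), "xyz" and "rotation" of the camera in the world. Camera axes: x right, y up, looking along -z (the intrinsics and any distortion apply to the point x, -y, -z); pixel columns grow to the right and rows downward; lengths in m; the calibration is good to about 2 mm. The wrist camera is an equidistant fisheye: a pixel r from the principal point sees the ray r / f radians off the axis. A picture is of the moment at which its call begins: read the wrist's pose just before it. get_calibration takes no time and is no camera call; for the wrist camera it gives the pose at the moment of the call.
- r.close_job(): hands the job in; it is judged then, once.
The state is a dict: "time": time; "joint_positions": joint angles; "joint_vel": joint speeds; "joint_torque": joint torques, N m; "ee_pos": TCP position; "eef_rot": TCP orientation; "ft_force": force on the tool from outside, world axes, zero at the start; "torque": the same for the moment, N m; "width": finger opening in m; "grip_force": force on a finger pad.
Only numpy, scipy, OpenCV 4.12 (cv2) and the standard library are available. Lean on these libraries where they do the work, as an engineer would, in place of code of your own. Each camera call takes 0.05 s, during which the arm holds its last target. There are 200 camera calls.

## Task

Lay the sharpening stone on the open deck of the wooden holder and slide it lengthwise under the steel bridge until it drops into the sunken bed and lies flat, square and fully home there. Then push the steel bolt all the way in behind it and let go. Leave the other things on the worktop standing where they are.

Things in the scene. Friction and masses are not known exactly. Their poses are not given: they have to be found in the camera images.
- stone: Sharpening stone: a plain grey block 150 long (its x), 60 wide (its y), 28 mm thick (z), a rough lower layer and a smoother upper one, edges rounded 2 mm, about 0.5 kg; either end may lead. Starts flat on the worktop to the right of the holder. Origin: centre of its underside.
- holder: Wooden stone holder, fixed, 320 long, 96 mm wide. Origin on the worktop under the centre of its sunken bed; x runs lengthwise from the open deck (x -225 to -78.5 mm) towards the end wall beyond the bed (top z 37), y to the left of that, z up.
- bed (a point): Centre of the bed's floor, at holder z 14 mm (10 below the deck). The bed is 157 long (holder x -78.5 to +78.5) and 64 mm wide, between side walls to z 34. The stone is home when it lies on this floor, its centre within about 5 mm of here.
- deck (a point): Centre line of the flat deck, on its top, at holder x -138, z 24 mm: the stone can be laid here, lengthwise. It is 96 mm wide and open at its end (x -225). At the bed's mouth, a flared lead-in 5 mm high on the deck opens from 63 to about 87 mm over x -77 to -108.
- bridge (a point): Centre of the underside of the flat steel bridge across the bed, z 57 mm; it spans holder x 15 to 45, top z 65, its posts stand outside the bed. The stone, lying on the deck (its top at z 52), passes under it and tips down into the bed as it is pushed on.
- bolt (a joint): Steel sliding bolt, 14 wide, 8 mm thick, at holder x -89, z 30 to 38, across the deck behind the seated stone. In m: 0 drawn back (tip 36 mm to the +y side of the centre line, clear of the stone), 0.042 fully in (stop; tip 6 mm past that line). Slides to holder -y; friction 1.5 N, no spring. If the stone is not home the bolt hits it.
- bolt_head (a point): Centre of the outer (+y) face of the bolt's dark upright head plate, 26 wide, 8 thick, z 30 to 60 mm; the point, at z 45, moves with the bolt. Pressing this face to the holder's -y pushes the bolt in. The wooden shelf below it has its top at z 29 and ends at holder y 108; drawn back, the face is at y 113.
- mug_b: Bystander: striped mug, 93 mm tall, by the kettle. Origin: centre of its underside.
- salt_shaker: Bystander: clear salt shaker with a grey top, 44 mm across, 90 mm tall, at the front between stone and holder. Origin: centre of its underside.
- pepper_mill: Bystander: dark wooden pepper mill, 58 mm across, 170 mm tall, beyond the stone. Origin: centre of its underside.
- jam_jar: Bystander: jam jar with white lid, 69 mm across, 99 mm tall, left front. Origin: centre of its underside.
- tomato_tin: Bystander: tin, 75 mm across, 58 mm tall, at the back left. Origin: centre of its underside.
- spice_1: Bystander: spice jar with red cap, 45 mm across, 106 mm tall, left, by the toaster. Origin: centre of its underside.
Things that resemble listed ones, but are neither listed nor needed, are in the scene too. Of the things that look like the stone, the larger one is meant.

How it is judged:
By the outcome, as a careful person would: the job done as asked, in the order asked, and still so for the second after the job is handed in, with the robot touching nothing.
It also fails if it takes over 61 s, if anything falls off the work surface, if the arm or the gripper's body presses on something with over 40 N, if the wrist force passes 120 N, or if a joint passes its speed limit or range.

## Working session

There is one attempt and no reset: what is moved stays moved. The work goes in short steps, Python scripts to look and compute and a tool call to move; the robot and the scene stay as the last step left them, time stands still between calls to the robot, and variables do not carry over. Pictures are saved under pics/ and viewed, at most 10 in all, crops included, and the job is handed in when it is done.

Besides the shell and the picture viewer there is one more tool, called by a JSON object that holds its "api" and its "payload". drive_tool: Moves the arm, as the interface text tells. Its arguments: {"type":"object","properties":{"series":{"type":"array"},"grip_force":{"type":"number"}},"required":["series"]}

```bash
mkdir -p pics; cat > h.py <<'E'
import numpy as np, cv2
from bench import telemetry, camera, get_calibration, r
def save(name,fn):
    c=get_calibration(name); im=camera(name); cv2.imwrite(fn,im[:,:,::-1]); return im,c
def R(c): 
    return np.array(c["rotation"],float).reshape(3,3)
def ray(c,u,v,fish=False):
    f=210/np.tan(np.radians(c["fovy"])/2)
    x=(u-c["cx"]);y=(v-c["cy"])
    if fish:
        rr=np.hypot(x,y);t=rr/f;s=np.sin(t)/max(rr,1e-9);d=np.array([x*s,-y*s,-np.cos(t)])
    else: d=np.array([x/f,-y/f,-1.])
    return np.array(c["xyz"]),R(c)@(d/np.linalg.norm(d))
def atz(c,u,v,z,fish=False):
    o,d=ray(c,u,v,fish);return o+d*(z-o[2])/d[2]
def proj(c,p,fish=False):
    f=210/np.tan(np.radians(c["fovy"])/2)
    q=R(c).T@(np.array(p)-np.array(c["xyz"]));x,y,z=q[0],-q[1],-q[2]
    if fish:
        h=np.hypot(x,y);t=np.arctan2(h,z);return np.array([c["cx"]+f*t*x/h,c["cy"]+f*t*y/h])
    return np.array([c["cx"]+f*x/z,c["cy"]+f*y/z])
def tri(*rays):
    A=sum(np.eye(3)-np.outer(d,d) for o,d in rays);b=sum((np.eye(3)-np.outer(d,d))@o for o,d in rays)
    return np.linalg.solve(A,b)
E
python3 - <<'E'
from h import *
ims=[]
for n in ("scene","top"):
    im,c=save(n,f"pics/{n}0.png"); print(n,{k:(np.round(v,4).tolist() if not isinstance(v,dict) else v) for k,v in c.items()})
s=telemetry.read_state(); print(s, r.tips_ahead)
E
```

```text
scene {'fovy': 53.6539, 'cx': 274.4822, 'cy': 206.719, 'xyz': [-0.1519, 0.4685, 1.0199], 'rotation': [-0.1707, 0.314, 0.8074, -0.4694]}
top {'fovy': 56.4056, 'cx': 278.3271, 'cy': 209.1381, 'xyz': [0.4456, 0.0069, 1.1754], 'rotation': [-0.055, 0.0522, 0.7109, -0.6992]}
{'time': 0.1, 'joint_positions': array([ 1.18636575,  0.33279392, -0.06469321,  1.46081836,  0.02164666,
        1.34991061, -0.0885326 ]), 'joint_vel': array([ 0.00011106, -0.00055642,  0.00021369, -0.000791  ,  0.00109689,
        0.00014245, -0.00090673]), 'joint_torque': array([ 9.75446383e-04, -6.24545717e+01,  2.41512404e-02, -3.90716493e+01,
       -6.15774491e-02,  3.66624375e-02,  6.04405204e-05]), 'ee_pos': array([ 0.22111479, -0.58425421,  0.24386131]), 'eef_rot': array([ 9.83680163e-01,  1.79924864e-01, -1.61160239e-04, -5.95493979e-04]), 'ft_force': array([-0.88982782, -0.00535314, -0.31725679]), 'torque': array([-0.0557636 ,  0.01096508,  0.01869454]), 'grip_force': 0.0, 'width': 0.08682377319315217} 0.022
```

View pics/scene0.png

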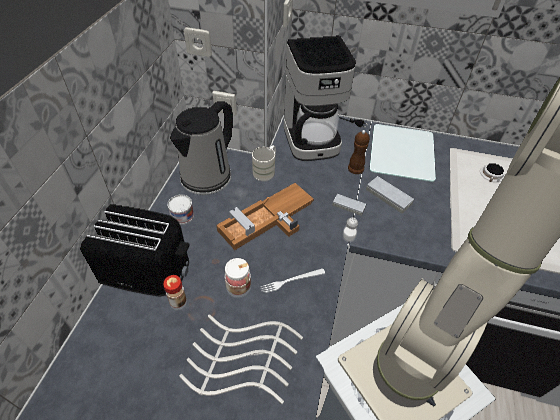

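View pics/top0.png

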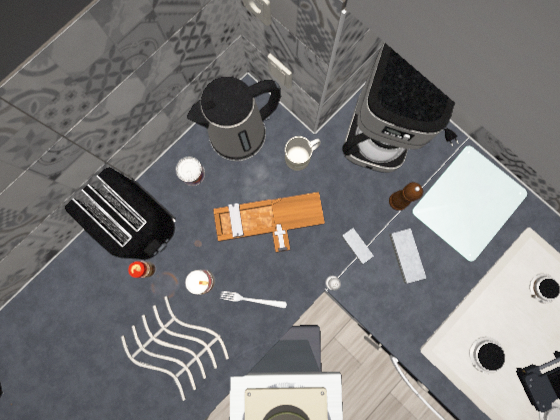

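```bash
sed -i 's/^    return np.array(c\["rotation"\],float).reshape(3,3)/    from scipy.spatial.transform import Rotation as Q; return Q.from_quat(c["rotation"]).as_matrix()/' h.py
python3 - <<'E'
from h import *
t=cv2.imread("pics/top0.png");s=cv2.imread("pics/scene0.png")
a=cv2.resize(t[180:300,200:440],(800,400),interpolation=cv2.INTER_CUBIC) #3.333
cv2.imwrite("pics/cropT.png",a)
b=cv2.resize(s[165:255,205:425],(800,327),interpolation=cv2.INTER_CUBIC) #3.636
cv2.imwrite("pics/cropS.png",b)
E
```

```text
(no output)
```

View pics/cropT.png

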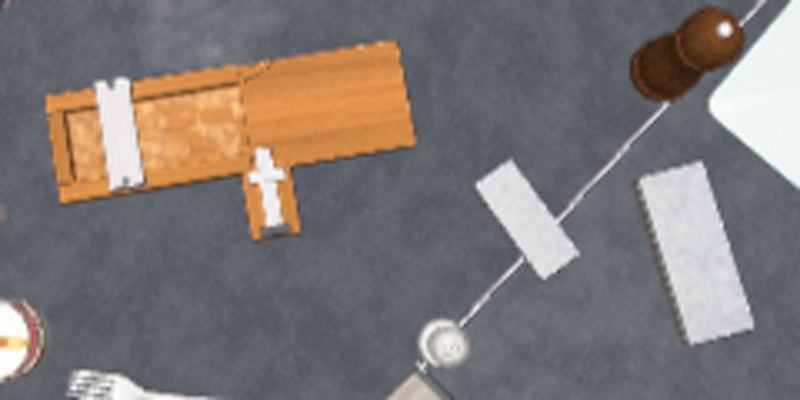

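View pics/cropS.png

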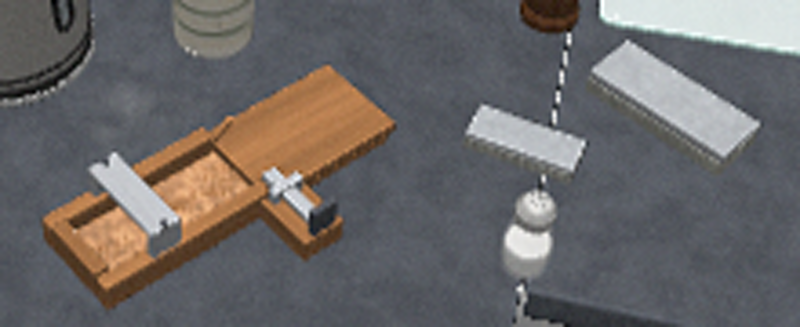

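```bash
cat > m.py <<'E'
from h import *
ct=get_calibration("top");cs=get_calibration("scene")
T=lambda p:(200+p[0]/(800/240)-0.35,180+p[1]/(400/120)-0.35)
S=lambda p:(205+p[0]/(800/220)-.36,165+p[1]/(327/90)-.36)
pts={"A":((640,180),(590,73),.028),"B":((702,162),(628,40),.028),"C":((753,327),(760,124),.028),"D":((692,346),(722,160),.028),
"E1":((398,41),(327,66),.024),"E2":((415,145),(396,125),.024),"W1":((46,96),(44,222),.034),"W2":((62,203),(107,290),.034)}
P={}
for k,(a,b,z) in pts.items():
    ra=ray(ct,*T(a));rb=ray(cs,*S(b));P[k]=tri(ra,rb)
    print(k,P[k].round(4),atz(ct,*T(a),z).round(4)[:2],atz(cs,*S(b),z).round(4)[:2])
E
python3 m.py
```

```text
A [ 0.5438 -0.3207  0.0252] [ 0.5429 -0.3208] [ 0.5424 -0.3175]
B [ 0.5577 -0.3752  0.0309] [ 0.5579 -0.3763] [ 0.5599 -0.3774]
C [ 0.4142 -0.4098  0.0305] [ 0.4141 -0.4107] [ 0.4157 -0.4119]
D [ 0.4    -0.3564  0.0248] [ 0.3988 -0.3571] [ 0.3992 -0.3517]
E1 [ 0.6728 -0.1117  0.0227] [ 0.6718 -0.1125] [ 0.6725 -0.1099]
E2 [ 0.5777 -0.1244  0.0245] [ 0.5776 -0.1246] [ 0.5781 -0.1246]
W1 [0.6258 0.2017 0.0296] [0.6256 0.2016] [0.6218 0.2023]
W2 [0.5311 0.1874 0.0348] [0.5306 0.1867] [0.5323 0.1878]
```

```bash
cat >> h.py <<'E'
from scipy.spatial.transform import Rotation as Q
def go(xyz,yaw):
    "row (turn units, shift units) from the present pose to TCP xyz with tool down, tool x at world yaw (deg)"
    s=telemetry.read_state();q=Q.from_quat(s["eef_rot"])
    t=Q.from_matrix(np.array([[np.cos(a:=np.radians(yaw)),np.sin(a),0],[np.sin(a),-np.cos(a),0],[0,0,-1]]))
    print("turn",np.round((q.inv()*t).as_rotvec(degrees=True)/5,2),"shift",np.round(q.inv().apply(np.array(xyz)-s["ee_pos"])/.04,2))
E
python3 - <<'E'
from h import *
go([.479,-.366,.24],13.9)
ct=get_calibration("top")
print("mill base",atz(ct,200+655/3.333,180+85/3.333,0),"salt",atz(ct,333,284,.08))
E
```

```text
turn [-0.01  0.    1.37] shift [ 7.96 -2.82  0.1 ]
mill base [ 0.63056578 -0.3487235   0.        ] salt [ 0.40265322 -0.1368327   0.08      ]
```

{"api": "drive_tool", "payload": {"series": [0,0,0.3,0.9,-0.3,0,1,0,0,0.6,1.8,-0.6,0,1,0,0,0.9,2.7,-0.95,0,1,0,0,1.2,3.6,-1.25,0,1,0,0,1.37,4.5,-1.6,0,1,0,0,1.37,5.4,-1.9,0,1,0,0,1.37,6.3,-2.25,0,1,0,0,1.37,7.2,-2.55,0,1,0,0,1.37,7.95,-2.82,0.1,1,0,0,1.37,7.95,-2.82,0.1,1]}}

```text
time: 0.93
ee_pos: [0.4841, -0.3594, 0.2395]
eef_rot: [0.992, 0.126, 0.001, -0.002]
ft_force: [1.2, 1.3, -0.5]
width: 0.087
grip_force: 0.0
```

```bash
python3 - <<'E'
from h import *
im,c=save("wrist","pics/w1.png")
print(c["xyz"],c["fovy"])
P=[(.5433,-.3205,.028),(.5580,-.3757,.028),(.4145,-.4105,.028),(.399,-.356,.028)]
print([proj(c,p,True).round(1).tolist() for p in P])
go([.479,-.366,.03],13.9)
E
```

```text
[ 0.5556053  -0.34130511  0.37967477] 65.70646984690485
[[253.7, 127.7], [307.0, 127.5], [302.1, 255.5], [254.1, 256.5]]
turn [-0.03 -0.01  0.07] shift [-0.08  0.08  5.24]
```

View pics/w1.png

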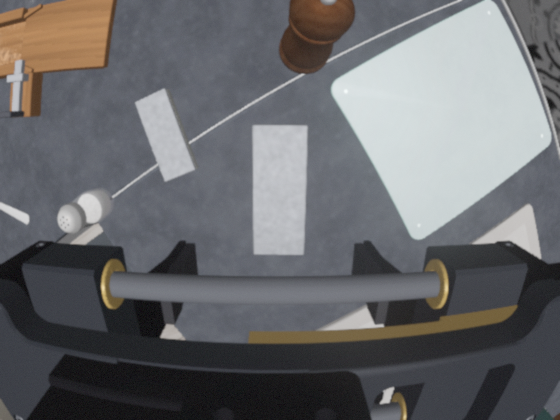

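{"api": "drive_tool", "payload": {"series": [0,0,0,-0.05,0.08,0.9,1,0,0,0,-0.05,0.08,1.8,1,0,0,0,-0.05,0.08,2.7,1,0,0,0,-0.05,0.08,3.6,1,0,0,0,-0.05,0.08,4.4,1,0,0,0,-0.05,0.08,5.0,1,0,0,0,-0.05,0.08,5.24,1,0,0,0,-0.05,0.08,5.24,1]}}

```text
time: 1.65
ee_pos: [0.4755, -0.3699, 0.0285]
eef_rot: [0.993, 0.12, -0.002, -0.001]
ft_force: [-0.5, 0.8, 0.2]
width: 0.087
grip_force: 0.0
```

{"api": "drive_tool", "payload": {"series": [0,0,0,0,0,0,-0.2,0,0,0,0,0,0,-0.2,0,0,0,0,0,0,-0.2,0,0,0,0,0,0,-0.2,0,0,0,0,0,0,-0.2,0,0,0,0,0,0,-0.2,0,0,0,0,0,0,-0.2], "grip_force": 30}}

```text
time: 2.23
ee_pos: [0.478, -0.3683, 0.032]
eef_rot: [0.993, 0.121, 0.0, -0.001]
ft_force: [-3.5, 7.1, 7.3]
width: 0.0598
grip_force: 30.0
```

{"api": "drive_tool", "payload": {"series": [0,0,0,0,0,-0.4,-0.2,0,0,0,0,0,-1.0,-0.2,0,0,0,0,0,-1.8,-0.2,0,0,0,0,0,-2.6,-0.2,0,0,0,0,0,-3.4,-0.2,0,0,0,0,0,-4.2,-0.2,0,0,0,0,0,-5.0,-0.2,0,0,0,0,0,-5.5,-0.2,0,0,0,0,0,-5.5,-0.2]}}

```text
time: 2.98
ee_pos: [0.4789, -0.3709, 0.2561]
eef_rot: [0.993, 0.121, 0.003, 0.003]
ft_force: [0.9, 0.5, -5.2]
width: 0.0596
grip_force: 30.0
```

```bash
python3 - <<'E'
from h import *
go([.63,-.12,.26],98.4)
s=telemetry.read_state();print(s["ee_pos"],s["width"],s["grip_force"])
E
```

```text
turn [ 9.00e-02  1.00e-02 -1.69e+01] shift [ 5.17 -5.18 -0.1 ]
[ 0.47894336 -0.37093091  0.25611285] 0.059571961102781464 29.99404639005661
```

{"api": "drive_tool", "payload": {"series": [0,0,-1,0.3,-0.3,0,-0.2,0,0,-2.2,0.8,-0.8,0,-0.2,0,0,-3.5,1.4,-1.4,0,-0.2,0,0,-4.8,2,-2,0,-0.2,0,0,-6.1,2.6,-2.6,0,-0.2,0,0,-7.4,3.2,-3.2,0,-0.2,0,0,-8.7,3.8,-3.8,0,-0.2,0,0,-10,4.4,-4.4,0,-0.2,0,0,-11.3,4.9,-4.9,0,-0.2,0,0,-12.5,5.17,-5.18,0,-0.2]}}

```text
time: 3.82
ee_pos: [0.6292, -0.1144, 0.2485]
eef_rot: [0.783, 0.622, -0.0, -0.002]
ft_force: [-0.1, 0.9, -5.8]
width: 0.0597
grip_force: 30.0
```

```bash
python3 - <<'E'
from h import *
go([.63,-.12,.25],98.4)
E
```

```text
turn [-0.03 -0.03 -4.28] shift [-0.13  0.05 -0.04]
```

{"api": "drive_tool", "payload": {"series": [0,0,-1.2,0,0,0,-0.2,0,0,-2.5,0,0,0,-0.2,0,0,-3.6,0,0,0,-0.2,0,0,-4.28,0,0,0,-0.2,0,0,-4.28,0,0,0,-0.2,0,0,-4.28,0,0,0,-0.2]}}

```text
time: 4.32
ee_pos: [0.6279, -0.1193, 0.2492]
eef_rot: [0.658, 0.753, -0.001, -0.001]
ft_force: [0.0, -0.3, -5.5]
width: 0.0595
grip_force: 30.0
```

```bash
python3 - <<'E'
from h import *
im,c=save("wrist","pics/w2.png")
import json; json.dump({k:(np.array(v).tolist()) for k,v in c.items()},open("w2.json","w"))
y0,x0=0,100
cv2.imwrite("pics/w2c.png",cv2.resize(im[0:280,100:460,::-1],(771,600),interpolation=cv2.INTER_CUBIC))
s=telemetry.read_state();print(s["ee_pos"],Q.from_quat(s["eef_rot"]).as_matrix()[:,0])
E
```

```text
[ 0.62808714 -0.11931191  0.24955757] [-1.33063226e-01  9.91107392e-01  5.62395246e-04]
```

View pics/w2c.png

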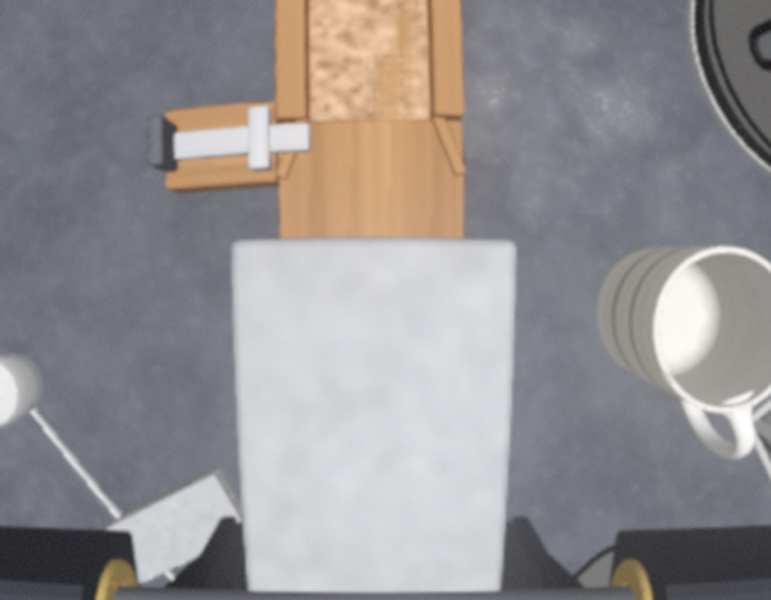

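```bash
cat > m2.py <<'E'
from h import *
import json; c=json.load(open("w2.json"))
k=771/360
W=lambda p,z:atz(c,100+p[0]/k-.27,p[1]/k-.27,z,True).round(4)
for n,a,b,z in [("deck r235",(280,235),(464,235),.024),("deck r200",(280,200),(464,200),.024),("wall r115",(277,115),(463,115),.034),("wall r5",(275,5),(463,5),.034),("mouth",(308,120),(430,120),.024),("stonefront",(233,242),(516,242),.2455),("stonerear",(247,590),(502,590),.2455),("bolthead",(160,116),(165,168),.06)]:
    A,B=W(a,z),W(b,z);m=(A+B)/2;print(n,A,B,"mid",m[:2].round(4),"w",np.linalg.norm(A-B).round(4),"normal ang",np.degrees(np.arctan2(*(B-A)[1::-1])).round(2)+90)
E
python3 m2.py
```

```text
deck r235 [ 0.5675 -0.0392  0.024 ] [ 0.6622 -0.0264  0.024 ] mid [ 0.6148 -0.0328] w 0.0956 normal ang 97.7
deck r200 [ 0.5652 -0.0208  0.024 ] [ 0.6596 -0.008   0.024 ] mid [ 0.6124 -0.0144] w 0.0953 normal ang 97.72
wall r115 [0.5591 0.0226 0.034 ] [0.652 0.035 0.034] mid [0.6056 0.0288] w 0.0937 normal ang 97.6
wall r5 [0.5489 0.0835 0.034 ] [0.6445 0.0961 0.034 ] mid [0.5967 0.0898] w 0.0964 normal ang 97.51
mouth [0.5739 0.0234 0.024 ] [0.6364 0.0317 0.024 ] mid [0.6052 0.0276] w 0.063 normal ang 97.56
stonefront [ 0.5888 -0.0456  0.2455] [ 0.6465 -0.0378  0.2455] mid [ 0.6176 -0.0417] w 0.0582 normal ang 97.7
stonerear [ 0.5987 -0.1234  0.2455] [ 0.6577 -0.1154  0.2455] mid [ 0.6282 -0.1194] w 0.0595 normal ang 97.72
bolthead [0.5062 0.0135 0.06  ] [ 0.5124 -0.0122  0.06  ] mid [0.5093 0.0006] w 0.0264 normal ang 13.560000000000002
```

```bash
python3 - <<'E'
from h import *
go([.6205,-.0743,.058],98.5)
E
```

```text
turn [-0.02 -0.01 -0.17] shift [ 1.14 -0.03  4.79]
```

{"api": "drive_tool", "payload": {"series": [0,0,-0.17,0.6,-0.03,0.4,-0.2,0,0,-0.17,1.14,-0.03,1.1,-0.2,0,0,-0.17,1.14,-0.03,1.9,-0.2,0,0,-0.17,1.14,-0.03,2.7,-0.2,0,0,-0.17,1.14,-0.03,3.4,-0.2,0,0,-0.17,1.14,-0.03,4.0,-0.2,0,0,-0.17,1.14,-0.03,4.5,-0.2,0,0,-0.17,1.14,-0.03,4.7,-0.2,0,0,-0.17,1.14,-0.03,4.7,-0.2,0,0,-0.17,1.14,-0.03,4.7,-0.2]}}

```text
time: 5.2
ee_pos: [0.6215, -0.0743, 0.0635]
eef_rot: [0.652, 0.758, 0.0, 0.0]
ft_force: [0.4, -0.1, -5.2]
width: 0.0599
grip_force: 30.0
```

```bash
python3 - <<'E'
from h import *
go([.6205,-.0743,.056],98.5)
print(telemetry.read_state()["ft_force"])
E
```

```text
turn [0.   0.   0.02] shift [ 0.   -0.03  0.19]
[ 0.41050808 -0.05281453 -5.21609654]
```

{"api": "drive_tool", "payload": {"series": [0,0,0,0,-0.02,0.06,-0.2,0,0,0,0,-0.02,0.12,-0.2,0,0,0,0,-0.02,0.17,-0.2,0,0,0,0,-0.02,0.17,-0.2]}}

```text
time: 5.53
ee_pos: [0.6205, -0.0746, 0.0563]
eef_rot: [0.652, 0.758, 0.0, 0.0]
ft_force: [-0.8, -0.2, -6.0]
width: 0.0594
grip_force: 30.0
```

{"api": "drive_tool", "payload": {"series": [0,0,0,0,0,0.04,-0.2,0,0,0,0,0,0.08,-0.2,0,0,0,0,0,0.08,-0.2]}}

```text
time: 5.78
ee_pos: [0.6207, -0.0745, 0.056]
eef_rot: [0.652, 0.758, -0.001, 0.001]
ft_force: [-13.2, -0.8, 21.5]
width: 0.0595
grip_force: 30.0
```

Contact with the deck; release and lift.

{"api": "drive_tool", "payload": {"series": [0,0,0,0,0,-0.06,-0.2,0,0,0,0,0,-0.06,0.3,0,0,0,0,0,-0.06,0.8,0,0,0,0,0,-0.06,0.8,0,0,0,0,0,-0.06,0.8,0,0,0,0,0,-0.06,0.8,0,0,0,0,0,-0.5,0.8,0,0,0,0,0,-1.2,0.8,0,0,0,0,0,-1.6,0.8,0,0,0,0,0,-1.6,0.8]}}

```text
time: 6.62
ee_pos: [0.6227, -0.0743, 0.121]
eef_rot: [0.652, 0.758, 0.002, 0.003]
ft_force: [1.7, 0.6, 1.2]
width: 0.0778
grip_force: 0.0
```

```bash
python3 - <<'E'
from h import *
go([.6375,-.1905,.12],98.4)
im,c=save("top","pics/t2.png")
cv2.imwrite("pics/t2c.png",cv2.resize(im[170:260,200:350,::-1],(800,480),interpolation=cv2.INTER_CUBIC))
E
```

```text
turn [0.07 0.02 0.05] shift [-2.93 -0.07  0.03]
```

{"api": "drive_tool", "payload": {"series": [0,0,0,-0.9,-0.02,0,0,0,0,0,-1.8,-0.04,0,-0.4,0,0,0,-2.6,-0.06,0,-0.54,0,0,0,-2.93,-0.07,0,-0.54,0,0,0,-2.93,-0.07,0,-0.54,0,0,0,-2.93,-0.07,0.7,-0.54,0,0,0,-2.93,-0.07,1.3,-0.54,0,0,0,-2.93,-0.07,1.62,-0.54,0,0,0,-2.93,-0.07,1.62,-0.54]}}

```text
time: 7.42
ee_pos: [0.6331, -0.189, 0.0483]
eef_rot: [0.651, 0.759, -0.001, -0.003]
ft_force: [-0.4, -0.0, -0.0]
width: 0.0264
grip_force: 0.0
```

```bash
cat >> h.py <<'E'
O=np.array([.594,.105]);D=np.array([np.cos(np.radians(98.4)),np.sin(np.radians(98.4))]);L=np.array([-D[1],D[0]])
def hol(x,y,z): return np.r_[O+x*D+y*L,z]
def where():
    s=telemetry.read_state();d=s["ee_pos"][:2]-O;print("holder xy",(d@D).round(4),(d@L).round(4),"z",s["ee_pos"][2].round(4),"F along,left,up",(s["ft_force"][:2]@D).round(1),(s["ft_force"][:2]@L).round(1),s["ft_force"][2].round(1),"w",round(s["width"],4),"t",s["time"])
E
python3 - <<'E'
from h import *
where()
go(hol(-.115,0,.055),98.4); go(hol(-.085,0,.055),98.4)
E
```

```text
holder xy -0.2965 0.0043 z 0.0483 F along,left,up 0.0 0.4 -0.0 w 0.0264 t 7.4167
turn [-0.06 -0.03  0.06] shift [ 4.54  0.13 -0.15]
turn [-0.06 -0.03  0.06] shift [ 5.29  0.14 -0.15]
```

View pics/t2c.png

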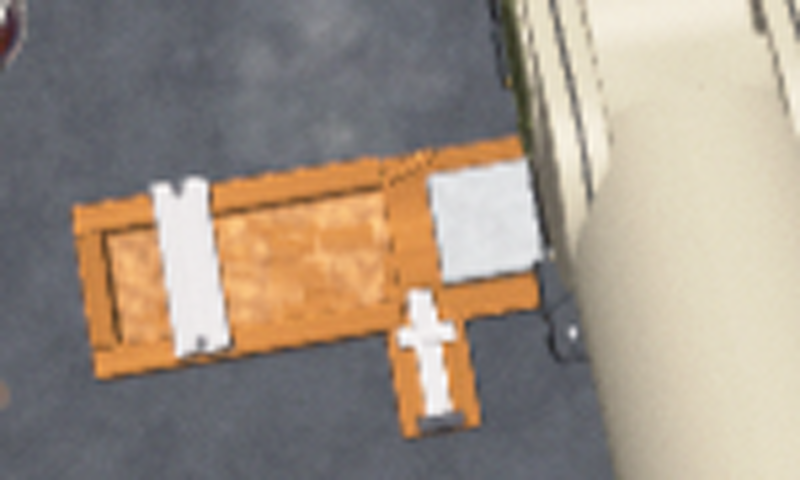

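{"api": "drive_tool", "payload": {"series": [0,0,0,0,0.13,-0.15,-0.5,0,0,0,0.3,0.13,-0.15,-0.5,0,0,0,0.6,0.13,-0.15,-0.5,0,0,0,0.8,0.13,-0.15,-0.5,0,0,0,1.0,0.13,-0.15,-0.5,0,0,0,1.2,0.13,-0.15,-0.5,0,0,0,1.4,0.13,-0.15,-0.5,0,0,0,1.6,0.13,-0.15,-0.5,0,0,0,1.8,0.13,-0.15,-0.5,0,0,0,2.0,0.13,-0.15,-0.5]}}

```text
time: 8.25
ee_pos: [0.6292, -0.1124, 0.0597]
eef_rot: [0.652, 0.758, -0.0, 0.002]
ft_force: [0.7, -7.0, 5.3]
width: 0.022
grip_force: 3.7
```

```bash
python3 - <<'E'
from h import *
where()
go(hol(-.115,0,.055),98.4); go(hol(-.085,0,.055),98.4)
im,c=save("scene","pics/s3.png")
im,c=save("top","pics/t3.png")
E
```

```text
holder xy -0.2202 -0.003 z 0.0597 F along,left,up -7.0 0.3 5.3 w 0.022 t 8.25
turn [0.03 0.04 0.03] shift [ 2.63 -0.07  0.11]
turn [0.03 0.04 0.03] shift [ 3.38 -0.07  0.1 ]
```

{"api": "drive_tool", "payload": {"series": [0,0,0,0.2,-0.05,0.05,-0.5,0,0,0,0.4,-0.05,0.08,-0.5,0,0,0,0.6,-0.05,0.08,-0.5,0,0,0,0.8,-0.05,0.08,-0.5,0,0,0,1.0,-0.05,0.08,-0.5,0,0,0,1.2,-0.05,0.08,-0.5,0,0,0,1.4,-0.05,0.08,-0.5,0,0,0,1.6,-0.05,0.08,-0.5,0,0,0,1.8,-0.05,0.08,-0.5,0,0,0,2.0,-0.05,0.08,-0.5]}}

```text
time: 9.18
ee_pos: [0.6159, -0.0347, 0.0565]
eef_rot: [0.653, 0.757, -0.0, 0.003]
ft_force: [3.2, -9.3, 7.8]
width: 0.0217
grip_force: 5.4
```

```bash
python3 - <<'E'
from h import *
where()
go(hol(-.085,0,.055),98.4)
im,c=save("top","pics/t4.png")
a=cv2.resize(im[170:250,210:330,::-1],(600,400),interpolation=cv2.INTER_CUBIC)
cv2.imwrite("pics/t4c.png",a)
E
```

```text
holder xy -0.1414 -0.0013 z 0.0565 F along,left,up -9.7 -1.8 7.8 w 0.0217 t 9.1833
turn [0.04 0.05 0.02] shift [ 1.41 -0.03  0.03]
```

View pics/t4c.png

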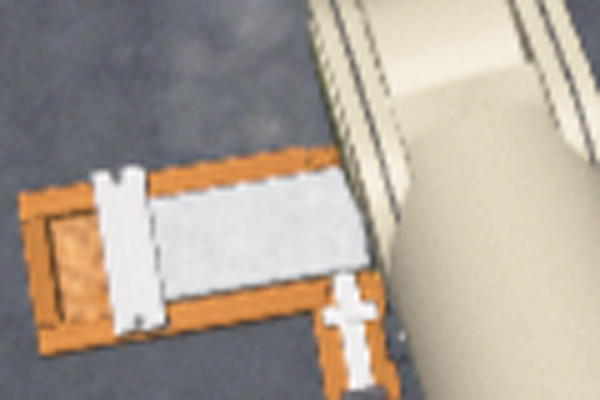

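{"api": "drive_tool", "payload": {"series": [0,0,0,0.2,-0.02,0.03,-0.5,0,0,0,0.4,-0.02,0.03,-0.5,0,0,0,0.6,-0.02,0.03,-0.5,0,0,0,0.8,-0.02,0.03,-0.5,0,0,0,0.95,-0.02,0.03,-0.5,0,0,0,1.1,-0.02,0.03,-0.5,0,0,0,1.2,-0.02,0.03,-0.5,0,0,0,1.25,-0.02,0.03,-0.5,0,0,0,1.25,-0.02,0.03,-0.5]}}

```text
time: 9.98
ee_pos: [0.6056, 0.0183, 0.0535]
eef_rot: [0.652, 0.759, -0.0, -0.001]
ft_force: [1.0, 0.0, 0.6]
width: 0.0215
grip_force: 0.0
```

```bash
python3 - <<'E'
from h import *
where()
go(hol(-.085,0,.055),98.4)
im,c=save("top","pics/t5.png")
E
```

```text
holder xy -0.0875 0.0012 z 0.0535 F along,left,up -0.1 -0.9 0.6 w 0.0215 t 9.9833
turn [-0.01 -0.01  0.06] shift [ 0.06  0.03 -0.04]
```

{"api": "drive_tool", "payload": {"series": [0,0,0,0.03,0.02,0,-0.5,0,0,0,0.06,0.02,0,-0.5,0,0,0,0.06,0.02,0,-0.5]}}

```text
time: 10.28
ee_pos: [0.6066, 0.0191, 0.0538]
eef_rot: [0.652, 0.758, -0.0, 0.0]
ft_force: [-0.2, -3.4, -0.9]
width: 0.0218
grip_force: 1.7
```

```bash
python3 - <<'E'
from h import *
where()
E
```

```text
holder xy -0.0868 0.0001 z 0.0538 F along,left,up -3.3 0.7 -0.9 w 0.0218 t 10.2833
```

{"api": "drive_tool", "payload": {"series": [0,0,0,-0.4,0,0,-0.5,0,0,0,-1.0,0,-0.5,-0.5,0,0,0,-1.7,0,-1.2,-0.5,0,0,0,-2.4,0,-2,-0.5,0,0,0,-3.1,0,-2.8,-0.5,0,0,0,-3.1,0,-3.2,-0.5,0,0,0,-3.1,0,-3.2,-0.5]}}

```text
time: 10.87
ee_pos: [0.6273, -0.1049, 0.1865]
eef_rot: [0.653, 0.757, 0.002, 0.003]
ft_force: [1.2, 1.0, 0.4]
width: 0.0215
grip_force: 0.0
```

```bash
python3 - <<'E'
from h import *
import json
where()
im,c=save("wrist","pics/w6.png");json.dump({k:(np.array(v).tolist()) for k,v in c.items()},open("w6.json","w"))
sc,cs=save("scene","pics/s6.png")
p=proj(c,hol(0,0,.03),True);print(p)
x0=int(p[0])-110;y0=max(0,int(p[1])-110);print(x0,y0)
a=cv2.resize(im[y0:y0+220,x0:x0+146],(398,600),interpolation=cv2.INTER_CUBIC)
q=proj(cs,hol(-.03,0,.03));print(q);u,v=int(q[0])-65,int(q[1])-50;print(u,v)
b=cv2.resize(sc[v:v+100,u:u+130],(400,308),interpolation=cv2.INTER_CUBIC)
o=np.zeros((600,800,3),np.uint8);o[:,:398]=a;o[:308,400:]=b
cv2.imwrite("pics/c6.png",o[:,:,::-1])
E
```

```text
holder xy -0.2125 -0.0023 z 0.1865 F along,left,up 0.8 -1.3 0.4 w 0.0215 t 10.8667
[270.81994479 -21.77946826]
160 0
[257.01806193 216.28061437]
192 166
```

View pics/c6.png

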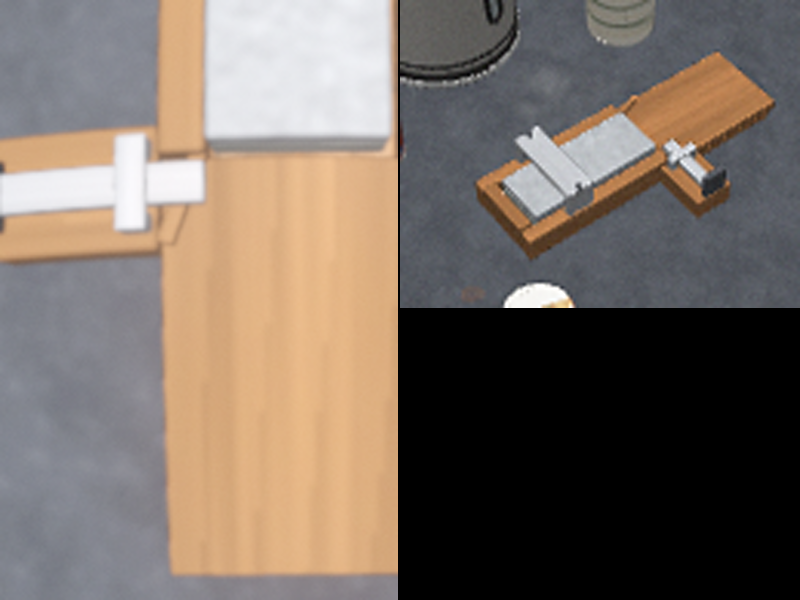

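```bash
python3 - <<'E'
from h import *
import json;c=json.load(open("w6.json"))
for p,z in [((207,136),.042),((388,136),.042),((207,152),.024),((388,154),.024),((206,190),.038),((3,200),.045)]:
    w=atz(c,160+p[0]/2.727-.3,p[1]/2.727-.3,z,True)[:2]-O;print(p,(w@D).round(4),(w@L).round(4))
go(hol(-.089,.165,.19),98.4)
go(hol(-.089,.150,.057),98.4)
E
```

```text
(207, 136) -0.0749 0.0301
(388, 136) -0.0751 -0.0271
(207, 152) -0.0766 0.0321
(388, 154) -0.0775 -0.0287
(206, 190) -0.0923 0.0308
(3, 200) -0.0924 0.0968
turn [ 0.02 -0.01  0.05] shift [ 3.03 -4.13 -0.2 ]
turn [ 0.02 -0.01  0.05] shift [ 3.03 -3.76  3.12]
```

{"api": "drive_tool", "payload": {"series": [0,0,0,0.6,-0.7,0,-1,0,0,0,1.2,-1.4,0,-1,0,0,0,1.8,-2.1,0,-1,0,0,0,2.4,-2.8,0,-1,0,0,0,3.0,-3.5,0,-1,0,0,0,3.0,-3.8,0.6,-1,0,0,0,3.0,-3.8,1.4,-1,0,0,0,3.0,-3.8,2.2,-1,0,0,0,3.0,-3.8,2.8,-1,0,0,0,3.0,-3.8,3.1,-1]}}

```text
time: 11.8
ee_pos: [0.4539, -0.0059, 0.054]
eef_rot: [0.651, 0.759, -0.001, -0.002]
ft_force: [-0.3, -0.3, 0.3]
width: 0.0005
grip_force: 0.0
```

```bash
python3 - <<'E'
from h import *
where()
go(hol(-.091,.090,.057),98.4)
E
```

```text
holder xy -0.0893 0.1548 z 0.054 F along,left,up -0.2 0.3 0.3 w 0.0005 t 11.8
turn [-0.06 -0.02  0.07] shift [-0.05  1.62 -0.08]
```

{"api": "drive_tool", "payload": {"series": [0,0,0,-0.04,0.2,-0.07,-1,0,0,0,-0.04,0.4,-0.07,-1,0,0,0,-0.04,0.55,-0.07,-1,0,0,0,-0.04,0.7,-0.07,-1,0,0,0,-0.04,0.85,-0.07,-1,0,0,0,-0.04,1.0,-0.07,-1,0,0,0,-0.04,1.15,-0.07,-1,0,0,0,-0.04,1.3,-0.07,-1,0,0,0,-0.04,1.42,-0.07,-1,0,0,0,-0.04,1.5,-0.07,-1]}}

```text
time: 12.63
ee_pos: [0.5171, 0.0004, 0.0606]
eef_rot: [0.652, 0.758, 0.0, 0.0]
ft_force: [-2.2, -0.8, 1.2]
width: 0.0004
grip_force: 1.0
```

```bash
python3 - <<'E'
from h import *
where()
E
```

```text
holder xy -0.0922 0.0914 z 0.0606 F along,left,up -0.5 2.3 1.2 w 0.0004 t 12.6333
```

Pushing against the 1.5 N friction; continue to the stop in small steps.

{"api": "drive_tool", "payload": {"series": [0,0,0,0,0.06,0,-1,0,0,0,0,0.12,0,-1,0,0,0,0,0.18,0,-1,0,0,0,0,0.18,0,-1]}}

```text
time: 12.97
ee_pos: [0.5239, 0.0016, 0.0605]
eef_rot: [0.652, 0.758, 0.0, 0.0]
ft_force: [-0.6, -0.8, 0.7]
width: 0.0002
grip_force: 0.1
```

```bash
python3 - <<'E'
from h import *
where()
E
```

```text
holder xy -0.0921 0.0845 z 0.0605 F along,left,up -0.7 0.7 0.7 w 0.0002 t 12.9667
```

{"api": "drive_tool", "payload": {"series": [0,0,0,0,0.06,0,-1,0,0,0,0,0.12,0,-1,0,0,0,0,0.18,0,-1,0,0,0,0,0.18,0,-1]}}

```text
time: 13.3
ee_pos: [0.5283, 0.0022, 0.0601]
eef_rot: [0.652, 0.758, -0.003, -0.002]
ft_force: [-14.3, -2.6, 11.8]
width: 0.0006
grip_force: 8.7
```

```bash
python3 - <<'E'
from h import *
where()
E
```

```text
holder xy -0.0921 0.08 z 0.0601 F along,left,up -0.5 14.6 11.8 w 0.0006 t 13.3
```

{"api": "drive_tool", "payload": {"series": [0,0,0,0,-0.2,0,-1,0,0,0,0,-0.7,0,-1,0,0,0,0,-1.4,-0.3,-1,0,0,0,0,-1.6,-1.0,-1,0,0,0,0,-1.6,-1.8,-1,0,0,0,-0.6,-1.6,-2.6,-1,0,0,0,-1.4,-1.6,-3.2,-1,0,0,0,-2.2,-1.6,-3.2,-1,0,0,0,-2.2,-1.6,-3.2,-1]}}

```text
time: 14.05
ee_pos: [0.4816, -0.1008, 0.19]
eef_rot: [0.655, 0.756, -0.0, 0.002]
ft_force: [-1.1, -0.2, -0.1]
width: 0.0008
grip_force: 0.0
```

```bash
python3 - <<'E'
from h import *
import json
where()
im,c=save("wrist","pics/w7.png");json.dump({k:(np.array(v).tolist()) for k,v in c.items()},open("w7.json","w"))
sc,cs=save("scene","pics/s7.png");t,ct=save("top","pics/t7.png")
p=proj(c,hol(-.08,.03,.03),True).round();print(p)
x0=int(np.clip(p[0]-80,0,400));y0=max(0,int(p[1])-110);print(x0,y0)
o=np.zeros((600,800,3),np.uint8)
a=cv2.resize(im[y0:y0+160,x0:x0+160],(400,400),interpolation=cv2.INTER_CUBIC);o[:400,:400]=a
o[:308,400:]=cv2.resize(sc[166:266,192:322],(400,308),interpolation=cv2.INTER_CUBIC)
o[310:,400:]=cv2.resize(t[165:265,200:338],(400,290),interpolation=cv2.INTER_CUBIC)
cv2.imwrite("pics/c7.png",o[:,:,::-1])
E
```

```text
holder xy -0.1872 0.1412 z 0.19 F along,left,up -0.1 1.1 -0.1 w 0.0008 t 14.05
[391.  89.]
311 0
```

View pics/c7.png

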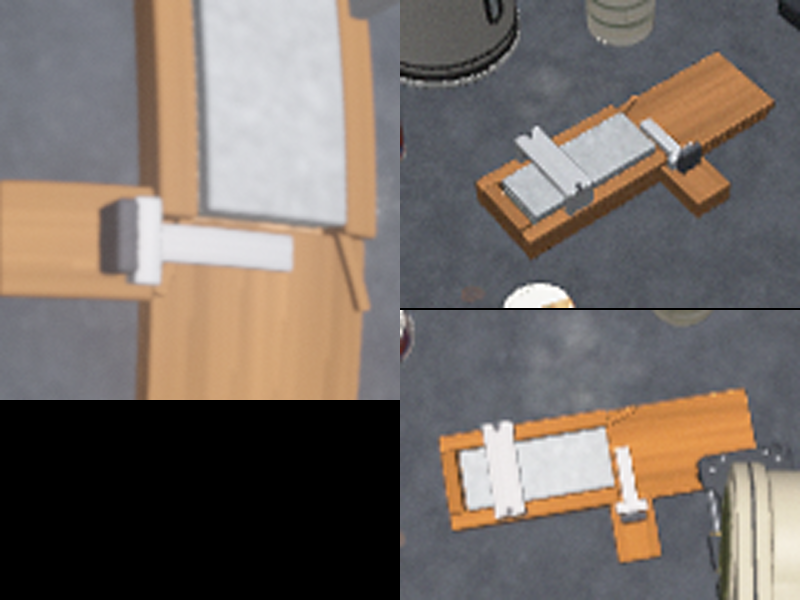

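The bolt head sits against its guide, with the tip at (292,253) past the centre line. The stone lies flat and square in the bed, and the arm is clear.

```bash
python3 -c "
from bench import r; print(r.close_job())"
```

```text
the job is handed in; nothing more can be done
None
```

The stone lies flat and square in the sunken bed with the bolt pushed in to its stop behind it; the arm let go, nothing else was moved on purpose, and the job was handed in at about 14 s (no verdict was returned).

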